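Load a workpiece pallet up the inspection ramp to its sprung stop

ROBOT

A 7-joint arm with a two-finger parallel gripper is mounted at the origin on a cart in front of the work surface, level with it; the furniture and walls round the work are solid. World frame = base frame: x ahead of the robot, y to its left, z up, the work surface at z = 0. Lengths are in mm, angles in rad, forces in N, time in s.
With the tool pointing down it reaches from about 350 to 900 mm from the base axis. Payload 7.2 kg.
Tool frame: the origin (TCP) lies at the very end of the fingers, on their centre line; the grasp point (between the pads) lies behind it (robot.grip_point_offset is the y of the grasp point in the tool frame, in mm); y points along the fingers, z is the direction in which the jaws open and shut, and the axes are right-handed (so a half turn about y gives the same grasp; the last joint's range is limited). The gripper opens to 85 mm and grips with 20 to 120 N. Pads are 22 mm wide; open, the fingers measure 114 mm over their backs; the gripper's body (76 mm by 85 mm) begins 54 mm behind the grasp point. The pads swing forward as they close: fully open they stand 13 mm farther back than shut.
Start: joints at [-1.356, 0.411, -0.013, 1.596, 0.006, 1.134, -0.082], TCP at [174.413, 600.174, 231.297] pointing down, gripper open.
Joint ranges: [-2.95, 2.95], [-0.29, 1.99], [-1.47, 1.44], [0.14, 2.54], [-1.03, 4.17], [0.13, 1.85], [-2.86, 2.86]. Speed limits (rad/s): [2.39, 2.39, 3.01, 3.01, 3.14, 3.14, 3.14].

INTERFACE

Orientations are given as a unit quaternion [x, y, z, w].
In Python, from plant import status, get_image, camera_info, workorder, robot gives the robot as it stands.
- The arm moves only by the tool arm_command, never from a script. Its argument "motion" is a list of rows, each an object of numbers: "tx", "ty", "tz": the shift along the tool's x, y, z in mm; "twist": the turn about the tool's y in degrees. In form: [{"tx": .., "ty": .., "tz": .., "twist": ..}, ...]. A call has 1 to 12 rows; each row is the pose to reach, as a shift and turn from the pose measured when the call began, along the tool's axes at that moment; what a row does not reach only later rows make up. A row lasts 1/8 s, in which the tool goes at most 62.5 mm and 10.7 degrees, less where a joint would pass 70% of its speed; a pose out of reach is approached as far as the arm can. A call with a gripper value outside its range is refused whole. "gripper" is the opening, from 0 (shut) to 1 (fully open), set as the call begins (left out, the last holds). The fingers move at their own pace and stop on an object; the grip force is fixed at half the most. Time passes only in rows, so rows that repeat a pose let the fingers close. It gives the time, the measured TCP pose, the force and the opening at its end, in the units of the state.
- status.get_state(): the state, without advancing time (a new reading comes with each control period).
- get_image(name): name is "side" or "top"; returns the picture (384x512x3 uint8, red, green, blue); there is no depth.
- camera_info(name): a dict with "intrinsics" (3x3 intrinsics, pixels), "dist_coeffs" ([k1, k2, p1, p2, k3] as OpenCV has them; the pictures are not rectified), "rvec" (rotation vector, rad) and "tvec" (3), from world to camera coordinates, as OpenCV has them. Camera axes: x right, y down, z forward; pixel columns grow to the right and rows downward; lengths in mm; the calibration is good to about 2 mm. A picture is of the moment at which its call begins. camera_info takes no time and is no camera call.
- workorder.close_job(): hands the job in, once; it reports no verdict.
The state is a dict: "time_s": time; "q": joint angles; "joint_vel": joint speeds; "joint_efforts": joint torques, N m; "position": TCP position; "eef_rot": TCP orientation; "force": force on the tool from outside, world axes, zero at the start; "torque": the same for the moment, N m; "grip_width": opening from 0.0 (shut) to 1.0 (fully open).
Only numpy, scipy, OpenCV 4.12 (cv2) and the standard library are available. Lean on these libraries where they do the work, as an engineer would, in place of code of your own. Each camera call takes 0.05 s, during which the arm holds its last target.

TASK

Set the aluminium pallet on the open lower part of the ramp, its red push tab towards the foot of the ramp, then push it up between the rails and under the lips until its front presses against the orange spring nose of the top stop and the spring just begins to give, and stop there. Push gently: do not ram the stop or squeeze its spring hard. Let go and leave the pallet resting there against the nose, and leave the things round about where they are.

Things in the scene. Friction and masses are not known exactly. Their poses are not given: they have to be found in the camera images.
- pallet: loose aluminium pallet, 0.48 to 0.78 kg, plate 80 (its x) x 56 (y) x 14 mm; its front 12 mm (+x) only 44 wide. Origin: centre of underside, z up. Steel hub to grip, 26 mm diameter, stands on the origin axis up to 46 mm over the underside (collar of 40 mm diameter at its base up to 18 mm). Starts on the worktop right of the ramp.
- pallet_tab (a point): centre of the rear face of the pallet's red push tab: 40 mm behind the pallet's origin (-x), 20 mm over the underside. The tab is 36 wide, 10 thick, from the plate's top (14) to 31 mm over the underside; the plate's rear face is flush with it.
- ramp: fixed ramp fixture, base plate 262 x 112 x 6 mm, carries deck and stop. Origin on the worktop under the middle of the deck; x level, uphill; z up.
- deck: sloping aluminium deck of the ramp, 270 x 100 mm. Origin: on the sliding surface, mid-width, at the foot edge, 14 mm over the worktop; x uphill along the surface (0.14 rad above level), z square out of it, y left. Pushing the pallet up takes an unknown 2 to 8 N, more if the tool also bears down on it; friction keeps it where left. Side rails 12 mm high stand 74 mm apart from x = 0 to 90 mm: set in from above here.
- deck_throat (a point): on the deck surface, mid-width, 130 mm up from the foot edge. The rails taper from 74 mm apart (x = 90) to 59 mm here, and stay so, 16.5 mm high. From 20 to 95 mm farther up, dark lips 4 mm thick (top 20.5 mm over the deck, gap between them 51 mm) overhang the pallet's edges, so it can only be slid in from below.
- end_stop: blue block, 22 x 70 x 30 mm, black knob on top, across the deck's top end, fixed. Origin: middle of its downhill face at the deck surface; axes as the deck's. Its orange nose (11 mm diameter, axis 10.5 mm over the deck) points downhill. How far it is screwed out differs and is not measured: free tip 20 to 50 mm from the origin. It yields 4 mm, damped: 0.6 N, then 3 N per mm; then rigid.
- magnet_base: bystander: small black magnetic base, 48 x 50 x 51 mm, origin at the centre of its underside; leave it alone
- bearing: bystander: ball bearing lying flat, 35 mm in diameter, 11 mm high, origin at the centre of its underside; leave it alone
- gauge_block: bystander: steel gauge block, 19 x 36 x 30 mm, origin at the centre of its underside; leave it alone
Mind the look-alikes: they are no part of the job. Leave any blue or yellow look-alike of the pallet alone.

How it is judged (in metres and radians):
On the way:
1. the pallet lies flat on the open lower part of the ramp, between the rails, its red tab towards the foot (x of pallet in the frame of deck between 0.02 and 0.1 m and y of pallet in the frame of deck between -0.012 and 0.012 m and z of pallet in the frame of deck below 0.004 m and angle between the z axis of pallet and the z axis of deck, either way round below 0.05 rad and x of pallet_tab in the frame of deck below 0.065 m), for 0.2 s.
At the end, for the whole second after the job is handed in: The pallet lies flat on the upper deck under the lips (within 0.04 rad of the slope, 0.08 rad in line with it), red tab downhill, at rest, its front still pressing against the spring nose of the stop with more than 0.4 N (contact force between pallet and end_stop above 0.4 N and x of pallet in the frame of deck above 0.146 m and z of pallet in the frame of deck below 0.003 m and angle between the z axis of pallet and the z axis of deck, either way round below 0.04 rad and angle between the x axis of pallet and the x axis of deck, either way round below 0.08 rad and linear speed of pallet below 0.01 m/s and x of pallet_tab in the frame of deck below 0.17 m); the robot touches nothing.
It fails at once if the stop is rammed: more than 10 N between the pallet and the end stop (the spring bottoms at about 13 N) (contact force between pallet and end_stop above 10 N).
It fails at once if a bystander (magnetic base, bearing or gauge block) is moved by more than 20 mm (distance of any of magnet_base, bearing, gauge_block from where it was at the start of the episode above 0.02 m).
It also fails if it takes over 72 s, if anything falls off the work surface, if the arm or the gripper's body presses on something with over 40 N, if the wrist force passes 120 N, or if a joint passes its speed limit or range.

## Working session

There is one attempt and no reset: what is moved stays moved. The work goes in short steps, Python scripts to look and compute and a tool call to move; the robot and the scene stay as the last step left them, time stands still between calls to the robot, and variables do not carry over. Pictures are saved under pics/ and viewed, and the job is handed in when it is done.

Besides the shell and the picture viewer there is one more tool, called by a JSON object that holds its "api" and its "payload", one argument or row to a line. arm_command: Moves the arm, as the interface text tells. Its arguments: {"type":"object","properties":{"motion":{"type":"array","items":{"type":"object","properties":{"tx":{"type":"number"},"ty":{"type":"number"},"tz":{"type":"number"},"twist":{"type":"number"}}}},"gripper":{"type":"number"}},"required":["motion"]}

```bash
ls; mkdir -p pics; python3 - <<'E'
from plant import status,get_image,camera_info,robot
import cv2
for n in("side","top"):
    im=get_image(n); cv2.imwrite(f"pics/{n}0.png",im[:,:,::-1]); print(camera_info(n))
print(status.get_state()); print(robot.grip_point_offset,[a for a in dir(robot) if a[0]!='_'])
E
```

```text
pics
{'intrinsics': array([[487.39836151,   0.        , 255.70330097],
       [  0.        , 487.39836151, 196.26688981],
       [  0.        ,   0.        ,   1.        ]]), 'dist_coeffs': array([0.06628197, 0.        , 0.        , 0.        , 0.        ]), 'rvec': array([ 2.09529927, -0.58426434,  0.3426597 ]), 'tvec': array([-532.62911189,  135.00868996,  978.71091014])}
{'intrinsics': array([[374.77716995,   0.        , 256.39861726],
       [  0.        , 374.77716995, 188.52906276],
       [  0.        ,   0.        ,   1.        ]]), 'dist_coeffs': array([-0.01367209,  0.        ,  0.        ,  0.        ,  0.        ]), 'rvec': array([ 2.13438274, -2.13060304,  0.20711222]), 'tvec': array([-157.88316978,  550.76392411,  812.66994124])}
{'time_s': 0.1, 'q': array([-1.3562013 ,  0.41181093, -0.01270439,  1.59697754,  0.00558062,
        1.13430692, -0.08218422]), 'joint_vel': array([-0.0017571 , -0.00264148, -0.00089659, -0.00119365, -0.00211836,
       -0.0013364 , -0.0001256 ]), 'joint_efforts': array([ 2.17787012e-03, -6.01825476e+01,  6.84265103e-01, -3.00087261e+01,
        1.40110138e-02,  6.46673871e-03,  6.50178237e-06]), 'position': array([174.3084161 , 599.72432132, 230.53576063]), 'eef_rot': array([ 0.70056805, -0.09968326,  0.09959989, -0.69953379]), 'force': array([-0.46978663,  0.40848482,  0.79869268]), 'torque': array([-0.01828882, -0.0085625 , -0.02971171]), 'grip_width': 1.0014238725642501}
-18.700000000000003 ['MotionError', 'grip_point_offset']
```

View pics/side0.png

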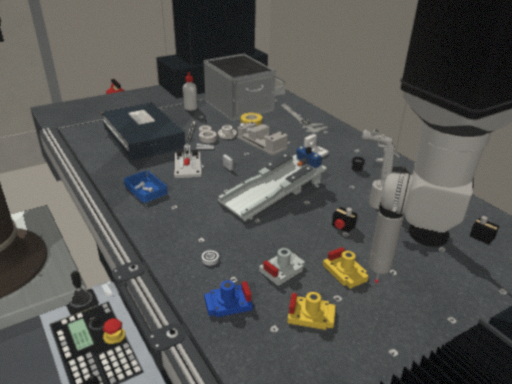

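View pics/top0.png

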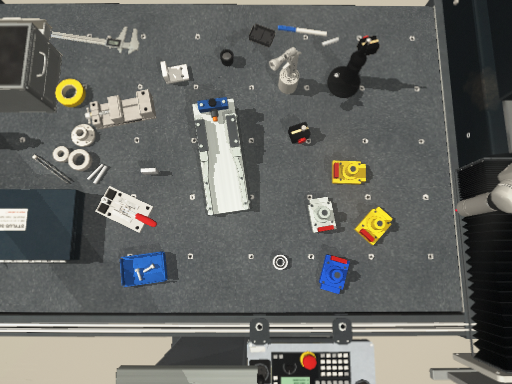

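```bash
python3 - <<'E'
import cv2
a=cv2.imread('pics/side0.png');b=cv2.imread('pics/top0.png')
cv2.imwrite('pics/t0z.png',cv2.resize(b[60:260,230:496],None,fx=3,fy=3,interpolation=cv2.INTER_CUBIC))
E
```

```text
(no output)
```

View pics/t0z.png

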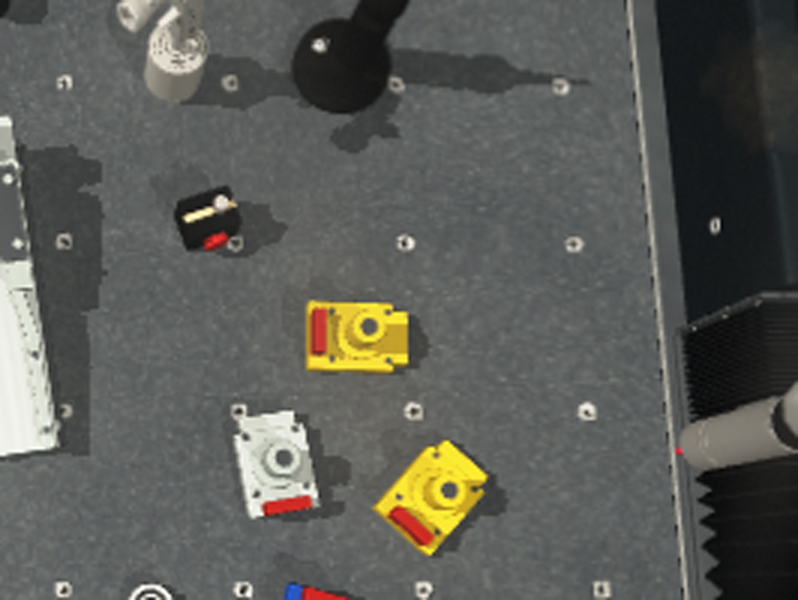

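```bash
cat > h.py <<'E'
import numpy as np,cv2
from plant import status,get_image,camera_info
from scipy.spatial.transform import Rotation as R
CI={n:camera_info(n) for n in("side","top")}
def proj(n,P):
    c=CI[n]; return cv2.projectPoints(np.float64(P).reshape(-1,1,3),c['rvec'],c['tvec'],c['intrinsics'],c['dist_coeffs'])[0].reshape(-1,2)
def back(n,uv,z):
    c=CI[n]; x=cv2.undistortPoints(np.float64(uv).reshape(-1,1,2),c['intrinsics'],c['dist_coeffs']).reshape(-1,2)
    Rm=cv2.Rodrigues(c['rvec'])[0]; C=-Rm.T@c['tvec']; d=np.c_[x,np.ones(len(x))]@Rm
    return C+d*((z-C[2])/d[:,2])[:,None]
E
python3 - <<'E'
from h import *
np.set_printoptions(suppress=True,precision=1)
print(back('top',[[0,0],[511,0],[0,383],[511,383],[322,214],[248,208],[206,213]],0))
print(back('side',[[283,265],[212,258]],0))
for n in CI:
    print(n,-cv2.Rodrigues(CI[n]['rvec'])[0].T@CI[n]['tvec'])
s=status.get_state();print(R.from_quat(s['eef_rot']).as_matrix())
import cv2
a=cv2.imread('pics/side0.png')
cv2.imwrite('pics/s0z.png',cv2.resize(a[130:330,190:390],None,fx=3,fy=3,interpolation=cv2.INTER_CUBIC))
E
```

```text
[[1074.5  533.3    0. ]
 [1089.  -856.8    0. ]
 [ 117.1  414.9    0. ]
 [ 113.2 -736.     0. ]
 [ 498.2 -316.3    0. ]
 [ 512.4 -137.3    0. ]
 [ 500.   -36.1    0. ]]
[[ 505.2 -301.7    0. ]
 [ 390.8 -209.5    0. ]]
side [  49.7 -903.7  663.8]
top [ 395.7 -146.   900.4]
[[ 1.  -0.   0.3]
 [-0.3 -0.   1. ]
 [ 0.  -1.  -0. ]]
```

View pics/s0z.png

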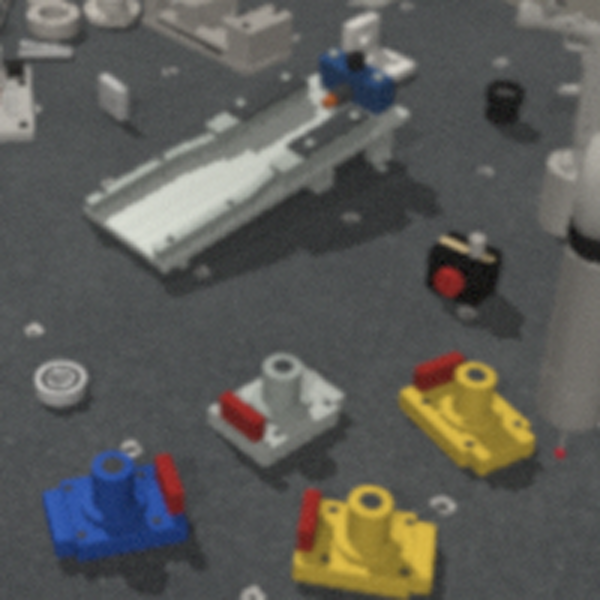

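```bash
python3 - <<'E'
import cv2
a=cv2.imread('pics/side0.png');b=cv2.imread('pics/top0.png')
def crop(im,x0,y0,w,h,f,name):
    c=cv2.resize(im[y0:y0+h,x0:x0+w],None,fx=f,fy=f,interpolation=cv2.INTER_CUBIC)
    for i in range(0,w,10):
        cv2.line(c,(i*f,0),(i*f,6 if (x0+i)%50 else 14),(0,255,0),1); 
        if (x0+i)%20==0: cv2.putText(c,str(x0+i),(i*f,24),0,.4,(0,255,0))
    for i in range(0,h,10):
        cv2.line(c,(0,i*f),(8,i*f),(0,255,0),1)
        if (y0+i)%20==0:cv2.putText(c,str(y0+i),(10,i*f+4),0,.4,(0,255,0))
    cv2.imwrite(name,c)
crop(b,180,90,80,130,4,'pics/tr.png')
crop(b,300,180,50,60,10,'pics/tp.png')
crop(a,210,140,130,80,6,'pics/sr.png')
crop(a,250,240,60,50,10,'pics/sp.png')
E
```

```text
(no output)
```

View pics/tr.png

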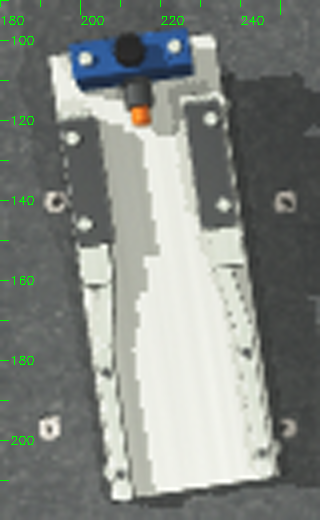

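View pics/tp.png

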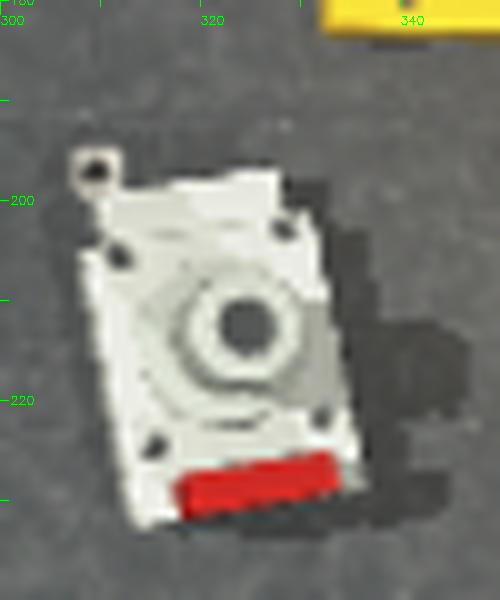

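View pics/sr.png

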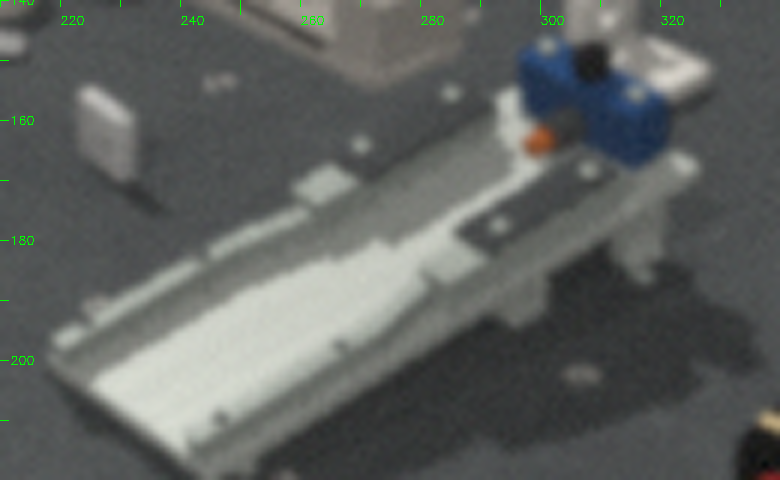

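View pics/sp.png

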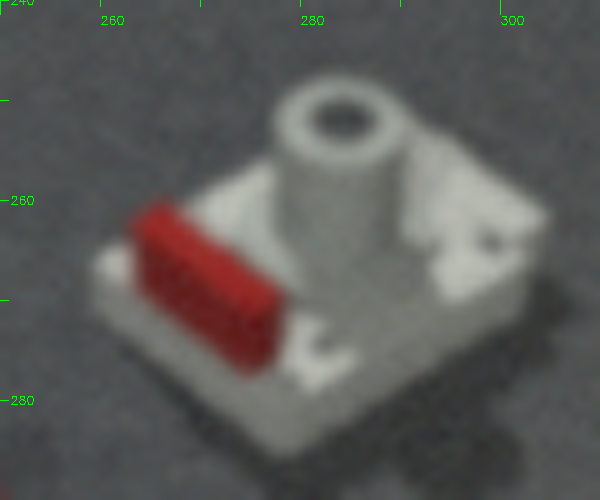

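```bash
cat > fit.py <<'E'
from h import *
from scipy.optimize import least_squares
np.set_printoptions(suppress=True,precision=2)
def px(L,x0,y0,f): return [(c[0]/f-.45+x0,c[1]/f-.45+y0) for c in L]
def fit(mod,obs,T,p0,nm):
    def res(p):
        W=[T(p,m) for m in mod]; out=[]
        for (n,uv),w in zip(obs,W): out.append(proj(n,w)[0]-uv)
        return np.array(out)
    r=least_squares(lambda p:res(p).ravel(),p0,loss='soft_l1',x_scale=[10,10,.1]+[10]*(len(p0)-3))
    print(nm,r.x); 
    for m,(n,_),e in zip(mod,obs,res(r.x)): print(n,m,e)
    return r.x
def Tp(p,m): return R.from_euler('z',p[2]).apply(m)+[p[0],p[1],0]
def Rd(y): return R.from_euler('z',y)*R.from_euler('y',-.14)
def Td(p,m):
    m=list(m)
    if len(m)==4: m=[m[0]+p[3],m[1],m[2]]
    return Rd(p[2]).apply(m)+[p[0],p[1],14]
if __name__=='__main__':
    tm=[(0,0,46),(-40,28,0),(-40,-28,14),(28,-28,14),(28,28,14),(40,22,14),(40,-22,14)]
    tc=[(245,325),(140,530),(362,488),(318,212),(80,250),(98,195),(280,170)]
    sm=[(0,0,46),(-40,18,31),(-40,-18,31),(-40,-28,0),(-40,28,14)]
    sc=[(342,122),(133,230),(262,302),(285,457),(95,265)]
    obs=[('top',u) for u in px(tc,300,180,10)]+[('side',u) for u in px(sc,250,240,10)]
    fit(tm+sm,obs,Tp,[498,-316,.1],'pallet')
    tm=[(0,-50,0),(0,37,0),(150,25.5,20.5),(150,-25.5,20.5),(225,-25.5,20.5),(225,25.5,20.5),(0,35,30,1),(0,-35,30,1),(22,35,30,1),(22,-35,30,1)]
    tc=[(280,475),(133,497),(107,242),(203,230),(180,98),(92,118),(79,89),(192,74),(70,43),(189,30)]
    sm=[(0,50,0),(0,-50,0),(270,-50,0),(150,-25.5,20.5),(0,-35,0,1),(0,-35,30,1),(0,35,30,1)]
    sc=[(50,360),(210,475),(697,168),(455,235),(627,167),(625,95),(522,55)]
    obs=[('top',u) for u in px(tc,180,90,4)]+[('side',u) for u in px(sc,210,140,6)]
    p=fit(tm+sm,obs,Td,[505,-87,.1,248],'deck')
    # nose tip
    tip=[('top',px([(140,124)],180,90,4)[0]),('side',px([(527,142)],210,140,6)[0])]
    for n,uv in tip:
        r=least_squares(lambda a:proj(n,Td(p,(a[0],a[1],10.5)))[0]-uv,[210,0]);print('nose',n,r.x)
E
python3 fit.py
```

```text
pallet [ 497.11 -312.87    0.17]
top (0, 0, 46) [0.17 0.15]
top (-40, 28, 0) [-1.02  0.25]
top (-40, -28, 14) [0.86 0.01]
top (28, -28, 14) [-0.65 -0.4 ]
top (28, 28, 14) [ 0.31 -0.27]
top (40, 22, 14) [-0.02 -0.08]
top (40, -22, 14) [-0.31 -0.65]
side (0, 0, 46) [0.28 0.16]
side (-40, 18, 31) [-0.28 -0.7 ]
side (-40, -18, 31) [-0.46  1.68]
side (-40, -28, 0) [0.14 0.95]
side (-40, 28, 14) [-0.12 -0.24]
deck [501.55 -91.45   0.15 242.3 ]
top (0, -50, 0) [-0.1   0.27]
top (0, 37, 0) [0.38 0.29]
top (150, 25.5, 20.5) [ 1.7  -0.15]
top (150, -25.5, 20.5) [-0.65 -0.3 ]
top (225, -25.5, 20.5) [0.4  1.28]
top (225, 25.5, 20.5) [ 0.81 -0.65]
top (0, 35, 30, 1) [-1.52 -1.07]
top (0, -35, 30, 1) [ 0.16 -1.56]
top (22, 35, 30, 1) [-0.63  1.15]
top (22, -35, 30, 1) [-0.48  0.19]
side (0, 50, 0) [-0.15 -0.26]
side (0, -50, 0) [-0.12 -0.21]
side (270, -50, 0) [ 0.79 -0.6 ]
side (150, -25.5, 20.5) [-0.64 -1.18]
side (0, -35, 0, 1) [0.41 1.99]
side (0, -35, 30, 1) [0.64 4.13]
side (0, 35, 30, 1) [-2.08  0.34]
nose top [218.58   0.82]
nose side [222.19   4.9 ]
```

```bash
cat > go.py <<'E'
from h import *
import sys
# usage: go.py x y z yaw_z_axis_rad(heading of tool z)
np.set_printoptions(suppress=True,precision=3)
s=status.get_state(); Rm=R.from_quat(s['eef_rot']).as_matrix(); p=s['position']
print('t',s['time_s'],'p',p,'F',s['force'],'w',s['grip_width'],'zhead',np.arctan2(Rm[1,2],Rm[0,2]),'ydown',Rm[:,1],'q',s['q'])
if len(sys.argv)>1:
    a=[float(v) for v in sys.argv[1:]]
    print('t*',Rm.T@(np.array(a[:3])-p))
    if len(a)>3: print('twist',-np.degrees(a[3]-np.arctan2(Rm[1,2],Rm[0,2])))
    print('uphill dir in tool', Rm.T@np.array([np.cos(.14)*np.cos(.15),np.cos(.14)*np.sin(.15),np.sin(.14)]))
E
python3 go.py 497 -313 130 1.731; python3 go.py 500 100 230
```

```text
t 0.1 p [174.308 599.724 230.536] F [-0.47   0.408  0.799] w 1.0014238725642501 zhead 1.2880261139875564 ydown [-0.    -0.001 -1.   ] q [-1.356  0.412 -0.013  1.597  0.006  1.134 -0.082]
t* [ 564.533  101.738 -786.292]
twist -25.380534103022235
uphill dir in tool [ 0.899 -0.14   0.415]
t 0.1 p [174.308 599.724 230.536] F [-0.47   0.408  0.799] w 1.0014238725642501 zhead 1.2880261139875564 ydown [-0.    -0.001 -1.   ] q [-1.356  0.412 -0.013  1.597  0.006  1.134 -0.082]
t* [ 452.189    1.146 -389.004]
uphill dir in tool [ 0.899 -0.14   0.415]
```

{"api": "arm_command", "payload": {
  "motion": [
    {"tx": 45,"ty": 0,"tz": -39,"twist": 0},
    {"tx": 90,"ty": 0,"tz": -78,"twist": -5},
    {"tx": 135,"ty": 0,"tz": -117,"twist": -10},
    {"tx": 180,"ty": 0,"tz": -156,"twist": -15},
    {"tx": 225,"ty": 0,"tz": -195,"twist": -20},
    {"tx": 270,"ty": 0,"tz": -234,"twist": -25},
    {"tx": 315,"ty": 0,"tz": -273,"twist": -25},
    {"tx": 360,"ty": 0,"tz": -312,"twist": -25},
    {"tx": 405,"ty": 0,"tz": -351,"twist": -25},
    {"tx": 452,"ty": 0,"tz": -389,"twist": -25},
    {"tx": 452,"ty": 0,"tz": -389,"twist": -25},
    {"tx": 452,"ty": 0,"tz": -389,"twist": -25}
  ]
}}

```text
time_s: 1.6
position: [499.3, 100.4, 230.7]
eef_rot: [0.705, 0.054, -0.055, -0.705]
force: [0.8, 0.8, -0.3]
grip_width: 1.003
```

```bash
python3 go.py 497 -313 130 1.731
```

```text
t 1.6 p [499.32  100.388 230.697] F [ 0.849  0.759 -0.302] w 1.0032648070590018 zhead 1.723982115598486 ydown [-0.001 -0.001 -1.   ] q [-0.517  0.213  0.263  1.887 -0.062  1.051  1.495]
t* [ -65.202  101.26  -408.081]
twist -0.4020951573174501
uphill dir in tool [ 0.99  -0.141 -0.003]
```

{"api": "arm_command", "payload": {
  "motion": [
    {"tx": -8,"ty": 0,"tz": -50,"twist": 0},
    {"tx": -16,"ty": 0,"tz": -100,"twist": 0},
    {"tx": -24,"ty": 0,"tz": -150,"twist": 0},
    {"tx": -32,"ty": 0,"tz": -200,"twist": 0},
    {"tx": -40,"ty": 10,"tz": -250,"twist": 0},
    {"tx": -48,"ty": 30,"tz": -300,"twist": 0},
    {"tx": -56,"ty": 60,"tz": -350,"twist": 0},
    {"tx": -65,"ty": 90,"tz": -408,"twist": 0},
    {"tx": -65,"ty": 100,"tz": -408,"twist": 0},
    {"tx": -65,"ty": 100,"tz": -408,"twist": 0},
    {"tx": -65,"ty": 100,"tz": -408,"twist": 0}
  ],
  "gripper": 0.75
}}

```text
time_s: 2.98
position: [498.4, -310.5, 131.9]
eef_rot: [0.705, 0.055, -0.055, -0.705]
force: [0.0, -0.5, -0.4]
grip_width: 0.75
```

```bash
python3 go.py 497 -313 20 1.74
python3 - <<'E'
from h import *
im=np.hstack([get_image('top')[150:300,240:420],get_image('side')[170:320,210:390]])
cv2.imwrite('pics/h1.png',cv2.resize(im[:,:,::-1],None,fx=2.2,fy=2.2,interpolation=cv2.INTER_CUBIC))
E
```

```text
t 2.975 p [ 498.406 -310.546  131.882] F [ 0.022 -0.491 -0.416] w 0.7496484282151924 zhead 1.727147772336038 ydown [-0. -0. -1.] q [ 0.149  0.474  0.439  1.818 -0.249  0.904  2.428]
t* [ -1.714 111.884  -2.176]
twist -0.7363784024863033
uphill dir in tool [ 0.99  -0.14  -0.006]
```

View pics/h1.png

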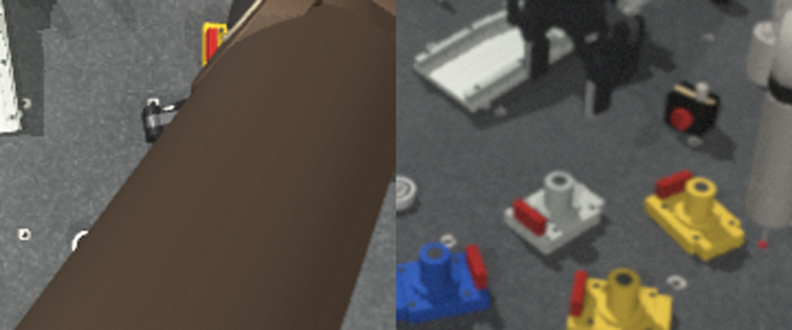

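```bash
python3 - <<'E'
from h import *
q=proj('side',[[498.4,-310.5,131.9]])[0]; print((q-[210,170])*2.2+[396,0])
E
```

```text
[563.88650271 100.18036335]
```

{"api": "arm_command", "payload": {
  "motion": [
    {"tx": -1,"ty": 20,"tz": -2,"twist": -0.7},
    {"tx": -1.7,"ty": 45,"tz": -2.2,"twist": -0.7},
    {"tx": -1.7,"ty": 65,"tz": -2.2,"twist": -0.7},
    {"tx": -1.7,"ty": 80,"tz": -2.2,"twist": -0.7},
    {"tx": -1.7,"ty": 80,"tz": -2.2,"twist": -0.7}
  ]
}}

```text
time_s: 3.7
position: [497.0, -312.9, 51.8]
eef_rot: [0.705, 0.059, -0.06, -0.704]
force: [-0.1, 0.1, 0.1]
grip_width: 0.75
```

```bash
python3 go.py 497 -313 20 1.74
python3 - <<'E'
from h import *
im=get_image('side')[200:300,230:350]
cv2.imwrite('pics/h2.png',cv2.resize(im[:,:,::-1],None,fx=6,fy=6,interpolation=cv2.INTER_CUBIC))
E
```

```text
t 3.7 p [ 496.965 -312.909   51.798] F [-0.111  0.147  0.119] w 0.7495513368600465 zhead 1.739824368788585 ydown [-0.001 -0.    -1.   ] q [ 0.196  0.582  0.387  1.87  -0.309  0.749  2.493]
t* [ 0.044 31.798 -0.089]
twist -0.010062927164846552
uphill dir in tool [ 0.99  -0.14  -0.019]
```

View pics/h2.png

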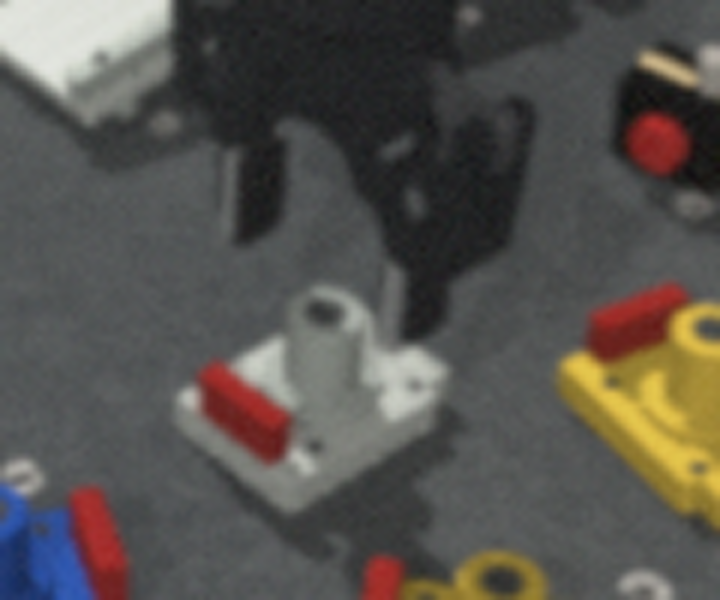

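{"api": "arm_command", "payload": {
  "motion": [
    {"tx": 0,"ty": 10,"tz": 0,"twist": 0},
    {"tx": 0,"ty": 20,"tz": 0,"twist": 0},
    {"tx": 0,"ty": 28,"tz": 0,"twist": 0},
    {"tx": 0,"ty": 31,"tz": 0,"twist": 0},
    {"tx": 0,"ty": 31,"tz": 0,"twist": 0}
  ]
}}

```text
time_s: 4.38
position: [497.2, -313.5, 21.2]
eef_rot: [0.705, 0.059, -0.06, -0.704]
force: [0.0, -0.5, 0.0]
grip_width: 0.752
```

{"api": "arm_command", "payload": {
  "motion": [
    {"ty": 0},
    {"ty": 0},
    {"ty": 0},
    {"ty": 0},
    {"ty": 0},
    {"ty": 0}
  ],
  "gripper": 0
}}

```text
invalid input at $.motion[0]: expected keys tx, ty, tz, twist
```

{"api": "arm_command", "payload": {
  "motion": [
    {"ty": -8},
    {"ty": -20},
    {"ty": -40},
    {"ty": -55},
    {"ty": -55}
  ]
}}

```text
invalid input at $.motion[0]: expected keys tx, ty, tz, twist
```

```bash
python3 go.py
python3 - <<'E'
from h import *
im=get_image('side')[170:290,210:350]
cv2.imwrite('pics/h3.png',cv2.resize(im[:,:,::-1],None,fx=5,fy=5,interpolation=cv2.INTER_CUBIC))
E
```

```text
t 4.375 p [ 497.152 -313.482   21.245] F [ 0.015 -0.479  0.016] w 0.7520997639508872 zhead 1.7393104863819369 ydown [-0.    -0.001 -1.   ] q [ 0.214  0.627  0.364  1.881 -0.332  0.692  2.512]
```

View pics/h3.png

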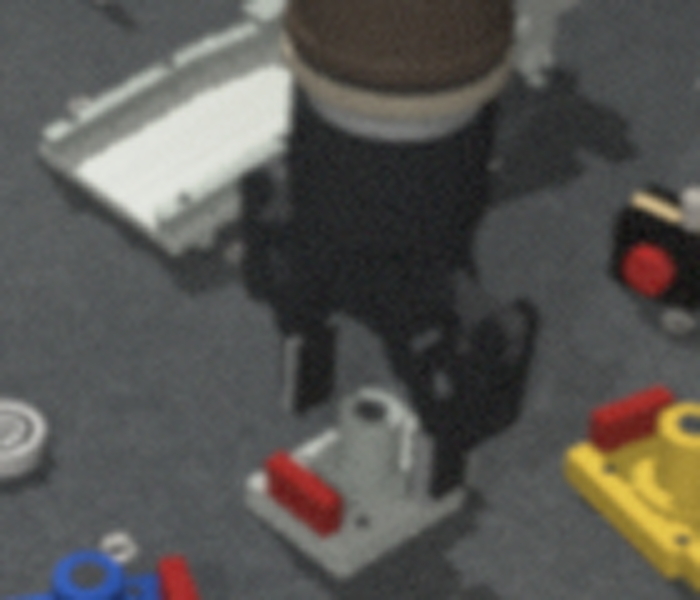

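Fingers straddle the hub; now close.

{"api": "arm_command", "payload": {
  "motion": [
    {"tx": 0,"ty": 0,"tz": 0,"twist": 0},
    {"tx": 0,"ty": 0,"tz": 0,"twist": 0},
    {"tx": 0,"ty": 0,"tz": 0,"twist": 0},
    {"tx": 0,"ty": 0,"tz": 0,"twist": 0},
    {"tx": 0,"ty": 0,"tz": 0,"twist": 0},
    {"tx": 0,"ty": 0,"tz": 0,"twist": 0}
  ],
  "gripper": 0
}}

```text
time_s: 5.18
position: [497.5, -313.5, 22.0]
eef_rot: [0.705, 0.06, -0.059, -0.704]
force: [-2.3, 1.2, 4.6]
grip_width: 0.272
```

{"api": "arm_command", "payload": {
  "motion": [
    {"tx": 0,"ty": -8,"tz": 0,"twist": 0},
    {"tx": 0,"ty": -20,"tz": 0,"twist": 0},
    {"tx": 0,"ty": -40,"tz": 0,"twist": 0},
    {"tx": 0,"ty": -60,"tz": 0,"twist": 0},
    {"tx": 0,"ty": -60,"tz": 0,"twist": 0}
  ]
}}

```text
time_s: 5.8
position: [498.4, -314.1, 83.7]
eef_rot: [0.706, 0.061, -0.058, -0.704]
force: [0.1, -0.0, -5.9]
grip_width: 0.27
```

```bash
python3 go.py
python3 - <<'E'
from h import *
im=get_image('side')[150:270,210:350]
cv2.imwrite('pics/h4.png',cv2.resize(im[:,:,::-1],None,fx=5,fy=5,interpolation=cv2.INTER_CUBIC))
E
```

```text
t 5.8 p [ 498.388 -314.074   83.747] F [ 0.103 -0.044 -5.897] w 0.26979319064786694 zhead 1.7393210122764344 ydown [ 0.004 -0.002 -1.   ] q [ 0.179  0.537  0.41   1.852 -0.286  0.806  2.475]
```

View pics/h4.png

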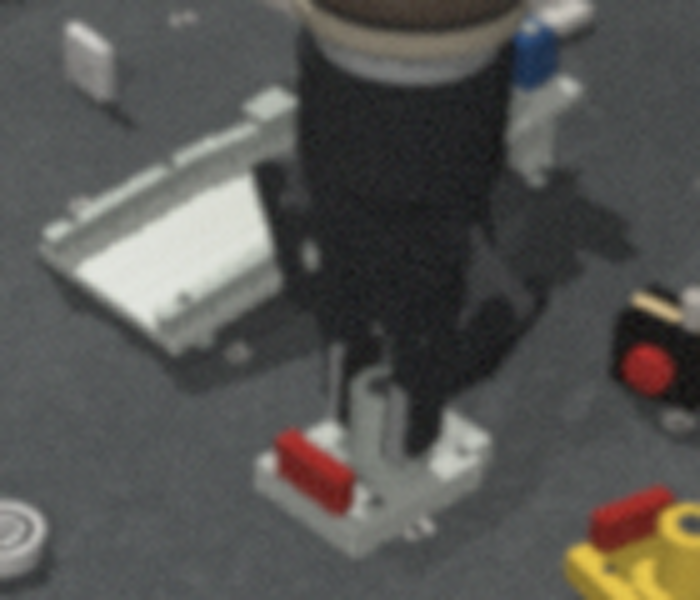

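```bash
python3 go.py 555.5 -83.5 90 1.721
```

```text
t 5.85 p [ 497.799 -313.514   82.611] F [-0.637  0.573 -6.413] w 0.27293673922143646 zhead 1.739534819319171 ydown [ 0.002 -0.001 -1.   ] q [ 0.179  0.539  0.409  1.853 -0.287  0.805  2.476]
t* [ 95.523  -7.582 217.045]
twist 1.0619669210260405
uphill dir in tool [ 0.99  -0.138 -0.019]
```

{"api": "arm_command", "payload": {
  "motion": [
    {"tx": 10,"ty": -8,"tz": 22,"twist": 0},
    {"tx": 20,"ty": -15,"tz": 45,"twist": 0},
    {"tx": 33,"ty": -15,"tz": 75,"twist": 0},
    {"tx": 46,"ty": -15,"tz": 105,"twist": 0.5},
    {"tx": 59,"ty": -15,"tz": 135,"twist": 1},
    {"tx": 72,"ty": -15,"tz": 165,"twist": 1},
    {"tx": 85,"ty": -12,"tz": 195,"twist": 1},
    {"tx": 95,"ty": -8,"tz": 215,"twist": 1},
    {"tx": 95.5,"ty": -8,"tz": 217,"twist": 1},
    {"tx": 95.5,"ty": -8,"tz": 217,"twist": 1}
  ]
}}

```text
time_s: 7.1
position: [555.0, -84.6, 90.1]
eef_rot: [0.706, 0.054, -0.053, -0.704]
force: [0.3, -0.8, -4.7]
grip_width: 0.278
```

```bash
python3 go.py 555.5 -83.5 53 1.721
python3 - <<'E'
from h import *
from fit import *
a=get_image('side')[120:240,200:340];b=get_image('top')[90:240,160:290]
cv2.imwrite('pics/i1.png',cv2.resize(a[:,:,::-1],None,fx=5,fy=5,interpolation=cv2.INTER_CUBIC))
cv2.imwrite('pics/i2.png',cv2.resize(b[:,:,::-1],None,fx=4,fy=4,interpolation=cv2.INTER_CUBIC))
E
```

```text
t 7.1 p [555.033 -84.575  90.098] F [ 0.276 -0.797 -4.729] w 0.2778307611169384 zhead 1.7214105737298042 ydown [ 0.001 -0.002 -1.   ] q [-0.243  0.488  0.406  1.914 -0.261  0.789  2.026]
t* [ 0.59  37.096  1.081]
twist 0.023524141896721338
uphill dir in tool [ 0.99  -0.139 -0.001]
```

View pics/i1.png

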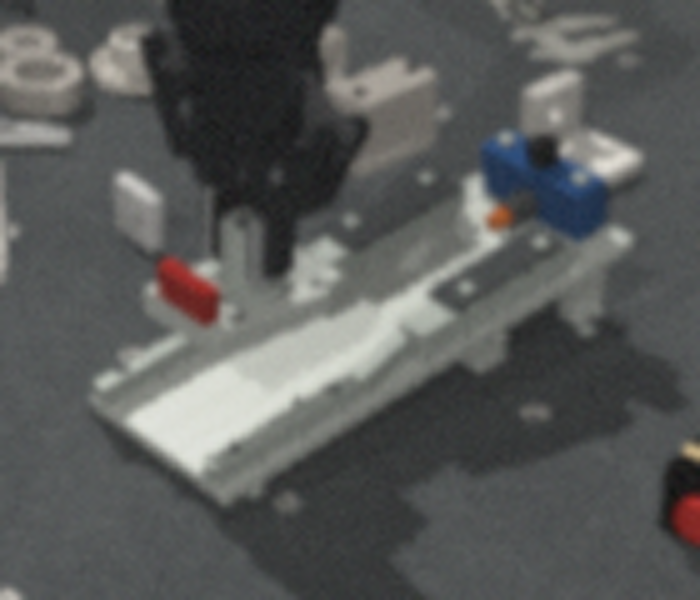

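View pics/i2.png

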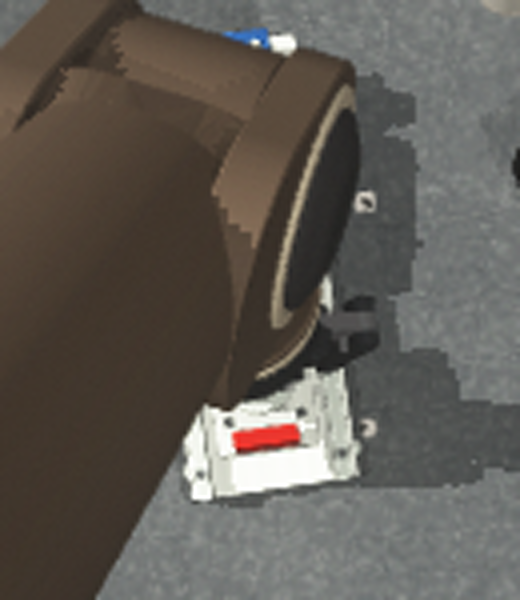

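{"api": "arm_command", "payload": {
  "motion": [
    {"tx": 0.6,"ty": 12,"tz": 1,"twist": 0},
    {"tx": 0.6,"ty": 25,"tz": 1,"twist": 0},
    {"tx": 0.6,"ty": 34,"tz": 1,"twist": 0},
    {"tx": 0.6,"ty": 38,"tz": 1,"twist": 0},
    {"tx": 0.6,"ty": 40,"tz": 1,"twist": 0},
    {"tx": 0.6,"ty": 41,"tz": 1,"twist": 0},
    {"tx": 0.6,"ty": 42,"tz": 1,"twist": 0}
  ]
}}

```text
time_s: 8.07
position: [555.7, -84.2, 48.8]
eef_rot: [0.706, 0.053, -0.052, -0.704]
force: [-2.6, -0.5, 1.2]
grip_width: 0.273
```

```bash
python3 go.py 555.5 -83.5 42 1.721
python3 - <<'E'
from h import *
a=get_image('side')[120:240,200:340]
cv2.imwrite('pics/i3.png',cv2.resize(a[:,:,::-1],None,fx=5,fy=5,interpolation=cv2.INTER_CUBIC))
E
```

```text
t 8.075 p [555.696 -84.24   48.768] F [-2.648 -0.469  1.188] w 0.2732162266959342 zhead 1.7201177274559765 ydown [ 0.002 -0.002 -1.   ] q [-0.219  0.55   0.376  1.936 -0.297  0.707  2.053]
t* [-0.095  6.766  0.777]
twist -0.05055049315282362
uphill dir in tool [ 0.99  -0.138  0.   ]
```

View pics/i3.png

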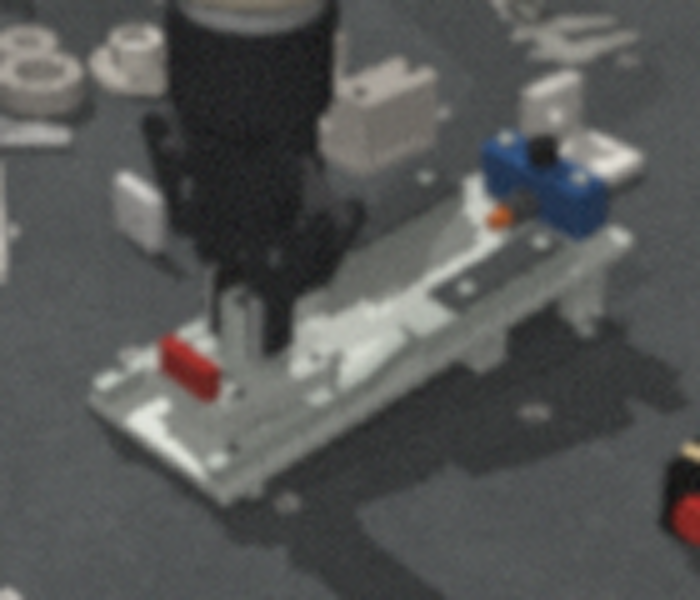

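{"api": "arm_command", "payload": {
  "motion": [
    {"tx": 0,"ty": 1,"tz": 0.5,"twist": 0},
    {"tx": -0.2,"ty": 2,"tz": 0.7,"twist": 0},
    {"tx": -0.4,"ty": 3,"tz": 0.7,"twist": 0},
    {"tx": -0.4,"ty": 3,"tz": 0.7,"twist": 0}
  ]
}}

```text
time_s: 8.62
position: [554.5, -84.4, 46.9]
eef_rot: [0.706, 0.053, -0.052, -0.704]
force: [-9.2, -0.7, 12.3]
grip_width: 0.275
```

{"api": "arm_command", "payload": {
  "motion": [
    {"tx": -0.5,"ty": -1,"tz": 0,"twist": 0},
    {"tx": -0.5,"ty": -1,"tz": 0,"twist": 0}
  ]
}}

```text
time_s: 8.88
position: [554.2, -84.4, 48.0]
eef_rot: [0.706, 0.053, -0.052, -0.704]
force: [-0.7, 0.1, -3.0]
grip_width: 0.274
```

{"api": "arm_command", "payload": {
  "motion": [
    {"tx": 0,"ty": 0,"tz": 0,"twist": 0},
    {"tx": 0,"ty": 0,"tz": 0,"twist": 0},
    {"tx": 0,"ty": 0,"tz": 0,"twist": 0},
    {"tx": 0,"ty": 0,"tz": 0,"twist": 0}
  ],
  "gripper": 0.6
}}

```text
time_s: 9.38
position: [554.3, -84.4, 48.0]
eef_rot: [0.706, 0.053, -0.052, -0.704]
force: [-0.1, 0.0, 0.6]
grip_width: 0.601
```

{"api": "arm_command", "payload": {
  "motion": [
    {"tx": 0,"ty": -10,"tz": 0,"twist": 0},
    {"tx": 0,"ty": -30,"tz": 0,"twist": 0},
    {"tx": 0,"ty": -60,"tz": 0,"twist": 0},
    {"tx": -40,"ty": -75,"tz": 0,"twist": 0},
    {"tx": -80,"ty": -75,"tz": 0,"twist": 0},
    {"tx": -110,"ty": -75,"tz": 0,"twist": 0},
    {"tx": -110,"ty": -75,"tz": 0,"twist": 0}
  ]
}}

```text
time_s: 10.25
position: [443.6, -100.9, 123.5]
eef_rot: [0.706, 0.053, -0.051, -0.705]
force: [-0.2, -0.4, -0.0]
grip_width: 0.601
```

```bash
python3 go.py
python3 - <<'E'
from h import *
a=get_image('side')[120:240,200:340];b=get_image('top')[90:240,160:290]
cv2.imwrite('pics/j1.png',cv2.resize(a[:,:,::-1],None,fx=5,fy=5,interpolation=cv2.INTER_CUBIC))
cv2.imwrite('pics/j2.png',cv2.resize(b[:,:,::-1],None,fx=4,fy=4,interpolation=cv2.INTER_CUBIC))
E
```

```text
t 10.25 p [ 443.626 -100.894  123.525] F [-0.239 -0.352 -0.007] w 0.6006220602520517 zhead 1.717588858463897 ydown [ 0.002 -0.001 -1.   ] q [-0.272  0.273  0.46   2.138 -0.173  0.763  2.016]
```

View pics/j1.png

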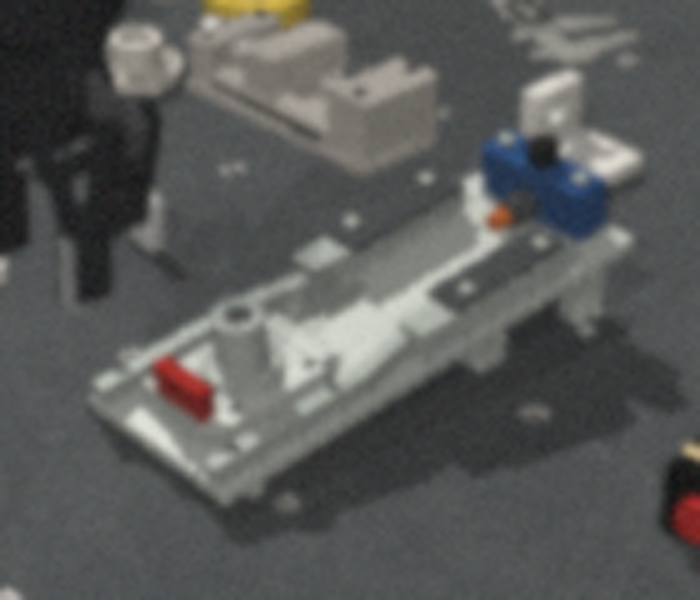

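View pics/j2.png

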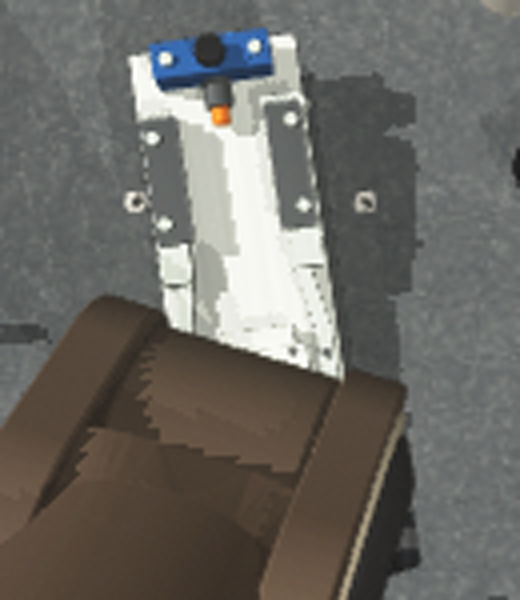

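```bash
python3 - <<'E'
from fit import *
P=[501.55,-91.45,.15]
def dk(c,z,n='side',o=(200,120),f=5):
    uv=np.array(c)/f-.4+o
    return least_squares(lambda a:proj(n,Td(P,(a[0],a[1],z)))[0]-uv,[50,0]).x
print('hub',dk((240,315),46)); print('tab',dk((153,367),31),dk((210,400),31)); print('nose',dk((489,217),10.5))
print(proj('side',[Td(P,v) for v in [(10,-28,14),(10,28,14),(78,-28,14)]])*1)
for v in [(15,-28,14),(15,-28,0),(15,28,14),(83,-28,14),(83,28,14),(95,-22,14)]: print(v,(proj('side',Td(P,v))[0]-[200,120]+.4)*5)
E
```

```text
hub [55.51 -1.83]
tab [13.82 13.56] [ 16.82 -24.63]
nose [222.86   6.54]
[[240.99 207.39]
 [226.   196.77]
 [263.36 193.82]]
(15, -28, 14) [215.41 433.84]
(15, -28, 0) [218.51 457.1 ]
(15, 28, 14) [140.34 380.98]
(83, -28, 14) [326.77 366.25]
(83, 28, 14) [250.43 316.83]
(95, -22, 14) [337.36 349.33]
```

```bash
python3 - <<'E'
from fit import *
s=status.get_state(); Rm=R.from_quat(s['eef_rot']).as_matrix()
for v in [(-20,-1,60),(-15,-1,20)]:
    w=Td([501.55,-91.45,.15],v); print(w,Rm.T@(w-s['position']))
E
```

```text
[473.84 -96.65  70.62] [27.57 53.1  -0.15]
[484.25 -95.08  31.71] [37.95 92.05 -0.04]
```

{"api": "arm_command", "payload": {
  "motion": [
    {"tx": 0,"ty": 0,"tz": 0,"twist": 0},
    {"tx": 10,"ty": 20,"tz": 0,"twist": 0},
    {"tx": 20,"ty": 40,"tz": 0,"twist": 0},
    {"tx": 27,"ty": 55,"tz": 0,"twist": 0},
    {"tx": 32,"ty": 75,"tz": 0,"twist": 0},
    {"tx": 36,"ty": 90,"tz": 0,"twist": 0},
    {"tx": 38,"ty": 92,"tz": 0,"twist": 0},
    {"tx": 38,"ty": 92,"tz": 0,"twist": 0}
  ],
  "gripper": 0
}}

```text
time_s: 11.35
position: [484.5, -95.2, 31.9]
eef_rot: [0.706, 0.054, -0.051, -0.704]
force: [0.4, 0.3, -0.3]
grip_width: 0.004
```

```bash
python3 go.py
python3 - <<'E'
from h import *
a=get_image('side')[120:240,200:340]
cv2.imwrite('pics/k1.png',cv2.resize(a[:,:,::-1],None,fx=5,fy=5,interpolation=cv2.INTER_CUBIC))
E
```

```text
t 11.35 p [484.527 -95.174  31.925] F [ 0.402  0.33  -0.312] w 0.0038811279719601897 zhead 1.7190201204886442 ydown [ 0.004 -0.002 -1.   ] q [-0.197  0.49   0.37   2.11  -0.31   0.587  2.111]
```

View pics/k1.png

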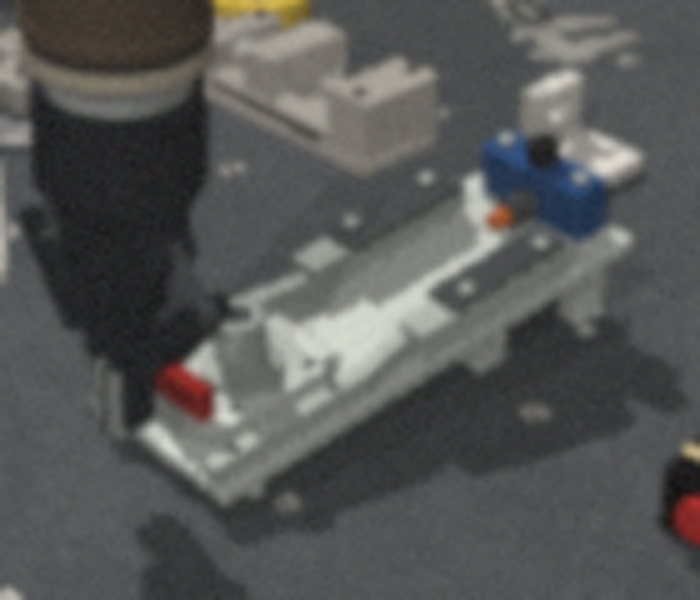

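{"api": "arm_command", "payload": {
  "motion": [
    {"tx": 3,"ty": -0.4,"tz": 0,"twist": 0},
    {"tx": 6,"ty": -0.8,"tz": 0,"twist": 0},
    {"tx": 9,"ty": -1.3,"tz": 0,"twist": 0},
    {"tx": 12,"ty": -1.7,"tz": 0,"twist": 0},
    {"tx": 15,"ty": -2.1,"tz": 0,"twist": 0},
    {"tx": 18,"ty": -2.5,"tz": 0,"twist": 0},
    {"tx": 21,"ty": -3,"tz": 0,"twist": 0},
    {"tx": 24,"ty": -3.4,"tz": 0,"twist": 0},
    {"tx": 27,"ty": -3.8,"tz": 0,"twist": 0},
    {"tx": 30,"ty": -4.2,"tz": 0,"twist": 0}
  ]
}}

```text
time_s: 12.65
position: [514.3, -90.7, 36.5]
eef_rot: [0.706, 0.054, -0.051, -0.704]
force: [-3.4, 0.6, -1.0]
grip_width: 0.003
```

```bash
python3 go.py
python3 - <<'E'
from h import *
a=get_image('side')[120:240,200:340]
cv2.imwrite('pics/k2.png',cv2.resize(a[:,:,::-1],None,fx=5,fy=5,interpolation=cv2.INTER_CUBIC))
E
```

```text
t 12.65 p [514.346 -90.694  36.461] F [-3.358  0.623 -1.039] w 0.0028874812089739925 zhead 1.7190158407280565 ydown [ 0.005 -0.002 -1.   ] q [-0.209  0.518  0.374  2.041 -0.309  0.631  2.09 ]
```

View pics/k2.png

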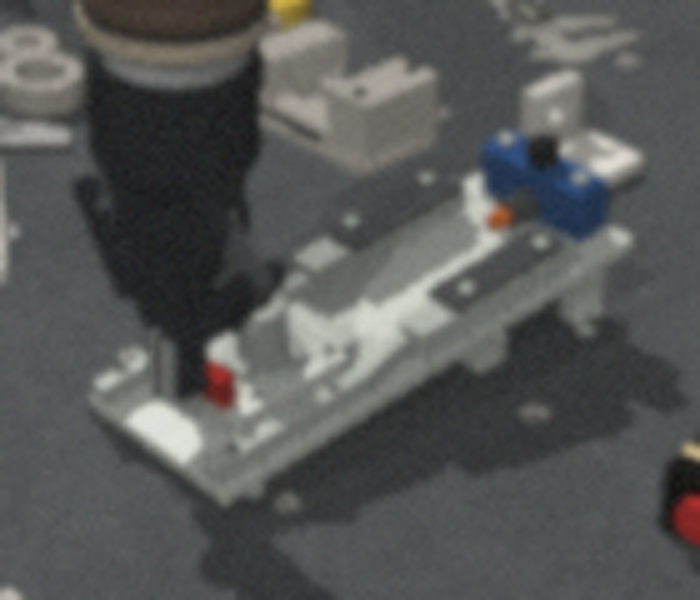

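```bash
python3 - <<'E'
from fit import *
P=[501.55,-91.45,.15]
s=status.get_state()
print('tcp in deck',Rd(.15).inv().apply(s['position']-np.array([501.55,-91.45,14])))
def dk(c,z,n='side',o=(200,120),f=5):
    uv=np.array(c)/f-.4+o
    return least_squares(lambda a:proj(n,Td(P,(a[0],a[1],z)))[0]-uv,[50,0]).x
print('tab right rear top',dk((217,378),31),'right front top',dk((232,368),31))
b=get_image('top')[90:240,160:290]
cv2.imwrite('pics/k3.png',cv2.resize(b[:,:,::-1],None,fx=4,fy=4,interpolation=cv2.INTER_CUBIC))
E
```

```text
tcp in deck [16.45 -1.16 20.49]
tab right rear top [ 29.21 -14.58] right front top [ 38.71 -13.95]
```

View pics/k3.png

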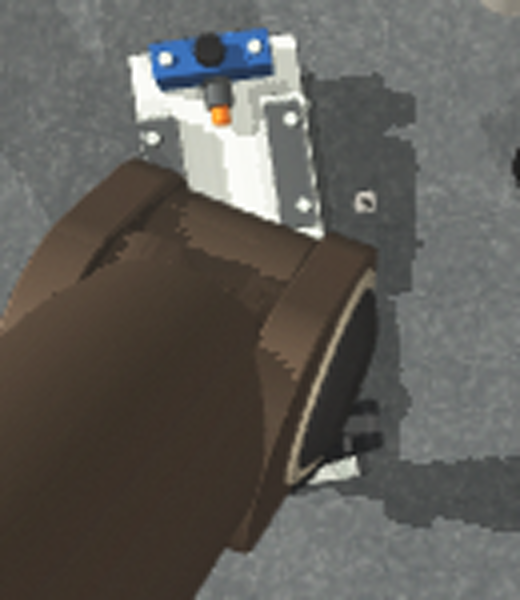

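{"api": "arm_command", "payload": {
  "motion": [
    {"tx": 3,"ty": -0.4,"tz": 0,"twist": 0},
    {"tx": 6,"ty": -0.8,"tz": 0,"twist": 0},
    {"tx": 9,"ty": -1.3,"tz": 0,"twist": 0},
    {"tx": 12,"ty": -1.7,"tz": 0,"twist": 0},
    {"tx": 15,"ty": -2.1,"tz": 0,"twist": 0},
    {"tx": 18,"ty": -2.5,"tz": 0,"twist": 0},
    {"tx": 21,"ty": -3,"tz": 0,"twist": 0},
    {"tx": 24,"ty": -3.4,"tz": 0,"twist": 0},
    {"tx": 27,"ty": -3.8,"tz": 0,"twist": 0},
    {"tx": 30,"ty": -4.2,"tz": 0,"twist": 0},
    {"tx": 33,"ty": -4.6,"tz": 0,"twist": 0},
    {"tx": 36,"ty": -5,"tz": 0,"twist": 0}
  ]
}}

```text
time_s: 14.25
position: [550.7, -85.3, 41.8]
eef_rot: [0.706, 0.054, -0.05, -0.704]
force: [-2.1, -0.6, -1.1]
grip_width: 0.002
```

```bash
cat > look.py <<'E'
from fit import *
import sys
P=[501.55,-91.45,.15]
s=status.get_state()
print('tcp in deck',Rd(.15).inv().apply(s['position']-np.array([501.55,-91.45,14])),'F deck',Rd(.15).inv().apply(s['force']),s['time_s'])
Rm=R.from_quat(s['eef_rot']).as_matrix();print('uphill',Rm.T@Rd(.15).apply([1,0,0]))
if len(sys.argv)>1:
    a=get_image('side')[120:240,200:340]
    cv2.imwrite(f'pics/{sys.argv[1]}.png',cv2.resize(a[:,:,::-1],None,fx=5,fy=5,interpolation=cv2.INTER_CUBIC))
E
python3 look.py l1
```

```text
tcp in deck [52.95 -1.22 20.62] F deck [-2.35 -0.29 -0.78] 14.25
uphill [ 0.99 -0.13  0.  ]
```

View pics/l1.png

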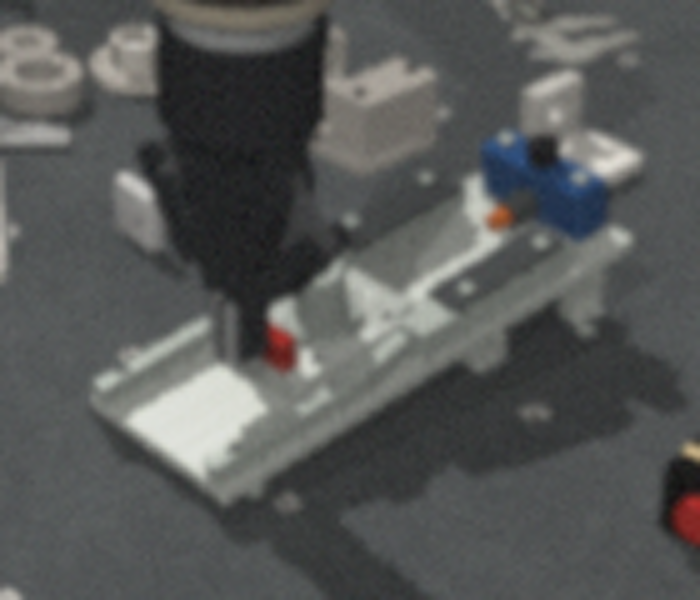

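{"api": "arm_command", "payload": {
  "motion": [
    {"tx": 2.5,"ty": -0.3,"tz": 0,"twist": 0},
    {"tx": 5,"ty": -0.7,"tz": 0,"twist": 0},
    {"tx": 7.5,"ty": -1,"tz": 0,"twist": 0},
    {"tx": 10,"ty": -1.3,"tz": 0,"twist": 0},
    {"tx": 12.5,"ty": -1.7,"tz": 0,"twist": 0},
    {"tx": 15,"ty": -2,"tz": 0,"twist": 0},
    {"tx": 17.5,"ty": -2.3,"tz": 0,"twist": 0},
    {"tx": 20,"ty": -2.7,"tz": 0,"twist": 0}
  ]
}}

```text
time_s: 15.3
position: [571.1, -82.2, 44.7]
eef_rot: [0.706, 0.055, -0.05, -0.704]
force: [-4.1, -0.3, -0.8]
grip_width: -0.002
```

{"api": "arm_command", "payload": {
  "motion": [
    {"tx": 2,"ty": -0.3,"tz": 0,"twist": 0},
    {"tx": 4,"ty": -0.5,"tz": 0,"twist": 0},
    {"tx": 6,"ty": -0.8,"tz": 0,"twist": 0},
    {"tx": 8,"ty": -1.1,"tz": 0,"twist": 0},
    {"tx": 10,"ty": -1.4,"tz": 0,"twist": 0},
    {"tx": 12,"ty": -1.6,"tz": 0,"twist": 0},
    {"tx": 14,"ty": -1.9,"tz": 0,"twist": 0}
  ]
}}

```text
time_s: 16.18
position: [585.1, -80.1, 46.7]
eef_rot: [0.706, 0.055, -0.05, -0.704]
force: [-3.6, -1.5, -1.5]
grip_width: -0.001
```

```bash
python3 look.py l2
```

```text
tcp in deck [88.02 -1.22 20.67] F deck [-3.95 -0.96 -0.99] 16.175
uphill [ 0.99 -0.13  0.  ]
```

View pics/l2.png

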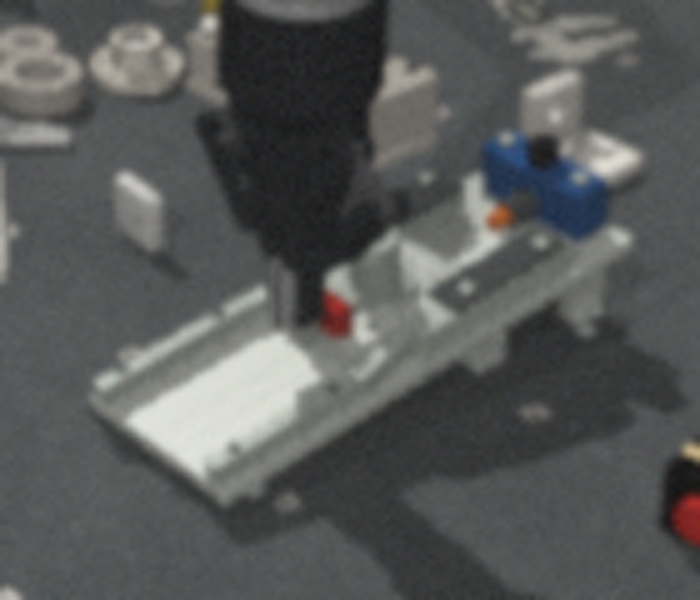

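{"api": "arm_command", "payload": {
  "motion": [
    {"tx": 2,"ty": -0.3,"tz": 0,"twist": 0},
    {"tx": 4,"ty": -0.5,"tz": 0,"twist": 0},
    {"tx": 6,"ty": -0.8,"tz": 0,"twist": 0},
    {"tx": 8,"ty": -1.1,"tz": 0,"twist": 0},
    {"tx": 10,"ty": -1.4,"tz": 0,"twist": 0},
    {"tx": 12,"ty": -1.6,"tz": 0,"twist": 0},
    {"tx": 14,"ty": -1.9,"tz": 0,"twist": 0}
  ]
}}

```text
time_s: 17.1
position: [599.3, -77.9, 48.8]
eef_rot: [0.706, 0.055, -0.05, -0.704]
force: [-3.3, 0.1, -1.2]
grip_width: -0.003
```

{"api": "arm_command", "payload": {
  "motion": [
    {"tx": 1.5,"ty": -0.2,"tz": 0,"twist": 0},
    {"tx": 3,"ty": -0.4,"tz": 0,"twist": 0},
    {"tx": 4.5,"ty": -0.6,"tz": 0,"twist": 0},
    {"tx": 6,"ty": -0.8,"tz": 0,"twist": 0},
    {"tx": 7.5,"ty": -1,"tz": 0,"twist": 0},
    {"tx": 9,"ty": -1.2,"tz": 0,"twist": 0}
  ]
}}

```text
time_s: 17.85
position: [608.3, -76.5, 50.1]
eef_rot: [0.706, 0.055, -0.05, -0.704]
force: [-3.9, 0.2, -1.1]
grip_width: -0.001
```

```bash
python3 look.py l3
```

```text
tcp in deck [111.72  -1.16  20.67] F deck [-3.92  0.8  -0.53] 17.85
uphill [ 0.99 -0.13  0.  ]
```

View pics/l3.png

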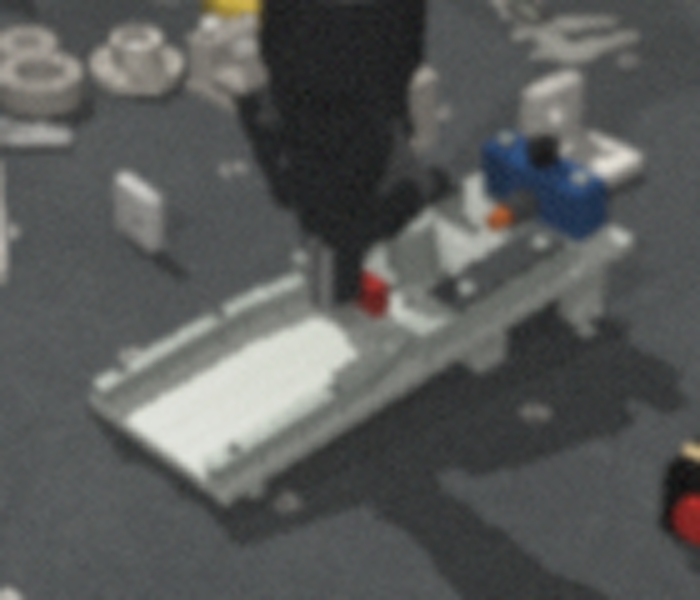

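{"api": "arm_command", "payload": {
  "motion": [
    {"tx": 1,"ty": -0.13,"tz": 0,"twist": 0},
    {"tx": 2,"ty": -0.26,"tz": 0,"twist": 0},
    {"tx": 3,"ty": -0.4,"tz": 0,"twist": 0},
    {"tx": 4,"ty": -0.53,"tz": 0,"twist": 0},
    {"tx": 5,"ty": -0.66,"tz": 0,"twist": 0},
    {"tx": 6,"ty": -0.8,"tz": 0,"twist": 0}
  ]
}}

```text
time_s: 18.65
position: [614.5, -75.5, 50.9]
eef_rot: [0.706, 0.055, -0.05, -0.704]
force: [-2.6, 0.0, -0.9]
grip_width: 0.002
```

{"api": "arm_command", "payload": {
  "motion": [
    {"tx": 0.6,"ty": -0.08,"tz": 0,"twist": 0},
    {"tx": 1.2,"ty": -0.16,"tz": 0,"twist": 0},
    {"tx": 1.8,"ty": -0.24,"tz": 0,"twist": 0},
    {"tx": 2.4,"ty": -0.32,"tz": 0,"twist": 0},
    {"tx": 3,"ty": -0.4,"tz": 0,"twist": 0}
  ]
}}

```text
time_s: 19.27
position: [617.5, -75.1, 51.4]
eef_rot: [0.706, 0.055, -0.05, -0.704]
force: [-2.4, -0.2, -0.3]
grip_width: -0.004
```

```bash
python3 look.py l4
```

```text
tcp in deck [121.15  -1.16  20.66] F deck [-2.45  0.17  0.06] 19.275
uphill [ 0.99 -0.13  0.  ]
```

View pics/l4.png

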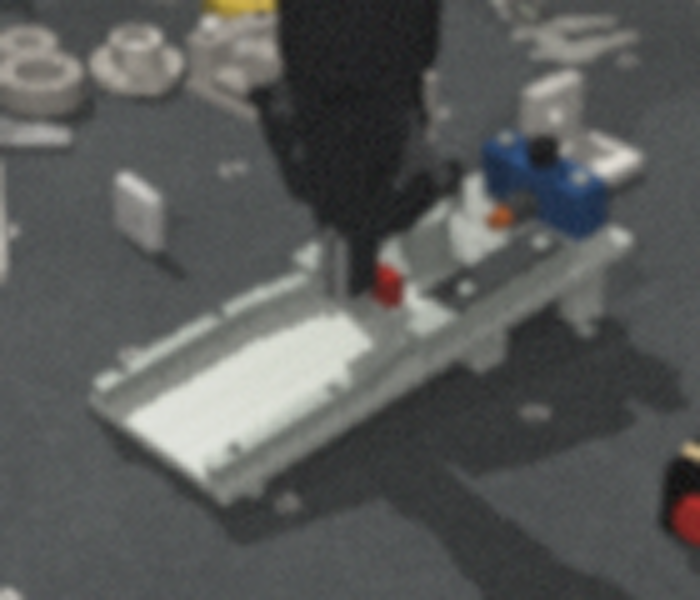

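{"api": "arm_command", "payload": {
  "motion": [
    {"tx": 0.5,"ty": -0.07,"tz": 0,"twist": 0},
    {"tx": 1,"ty": -0.13,"tz": 0,"twist": 0},
    {"tx": 1.5,"ty": -0.2,"tz": 0,"twist": 0},
    {"tx": 2,"ty": -0.26,"tz": 0,"twist": 0}
  ]
}}

```text
time_s: 19.82
position: [619.6, -74.8, 51.7]
eef_rot: [0.706, 0.055, -0.05, -0.704]
force: [-3.0, -0.7, -0.8]
grip_width: 0.006
```

{"api": "arm_command", "payload": {
  "motion": [
    {"tx": 0.5,"ty": -0.07,"tz": 0,"twist": 0},
    {"tx": 1,"ty": -0.13,"tz": 0,"twist": 0}
  ]
}}

```text
time_s: 20.08
position: [620.6, -74.6, 51.8]
eef_rot: [0.706, 0.055, -0.05, -0.704]
force: [-3.5, -0.7, -1.4]
grip_width: -0.002
```

{"api": "arm_command", "payload": {
  "motion": [
    {"tx": 0.5,"ty": -0.07,"tz": 0,"twist": 0},
    {"tx": 1,"ty": -0.13,"tz": 0,"twist": 0}
  ]
}}

```text
time_s: 20.32
position: [621.6, -74.5, 51.9]
eef_rot: [0.706, 0.055, -0.05, -0.704]
force: [-3.4, -0.6, -1.1]
grip_width: 0.002
```

{"api": "arm_command", "payload": {
  "motion": [
    {"tx": 0.5,"ty": -0.07,"tz": 0,"twist": 0},
    {"tx": 1,"ty": -0.13,"tz": 0,"twist": 0}
  ]
}}

```text
time_s: 20.58
position: [622.7, -74.3, 52.1]
eef_rot: [0.706, 0.055, -0.05, -0.704]
force: [-3.0, -0.4, -0.3]
grip_width: -0.002
```

```bash
python3 look.py l5
```

```text
tcp in deck [126.46  -1.13  20.66] F deck [-3.03  0.07  0.17] 20.575
uphill [ 0.99 -0.13  0.  ]
```

View pics/l5.png

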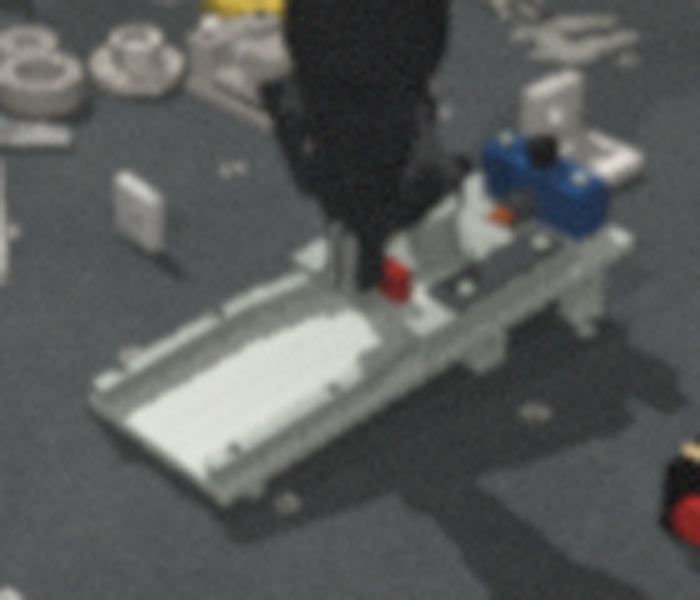

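{"api": "arm_command", "payload": {
  "motion": [
    {"tx": 0.4,"ty": -0.05,"tz": 0,"twist": 0},
    {"tx": 0.8,"ty": -0.1,"tz": 0,"twist": 0}
  ]
}}

```text
time_s: 20.88
position: [623.2, -74.2, 52.1]
eef_rot: [0.706, 0.055, -0.05, -0.704]
force: [-4.7, -0.2, 0.0]
grip_width: -0.002
```

{"api": "arm_command", "payload": {
  "motion": [
    {"tx": 0.4,"ty": -0.05,"tz": 0,"twist": 0},
    {"tx": 0.8,"ty": -0.1,"tz": 0,"twist": 0}
  ]
}}

```text
time_s: 21.12
position: [623.4, -74.2, 52.1]
eef_rot: [0.706, 0.054, -0.051, -0.704]
force: [-6.7, 0.1, 0.6]
grip_width: 0.003
```

{"api": "arm_command", "payload": {
  "motion": [
    {"tx": 0.4,"ty": -0.05,"tz": 0,"twist": 0},
    {"tx": 0.8,"ty": -0.1,"tz": 0,"twist": 0}
  ]
}}

```text
time_s: 21.38
position: [623.5, -74.2, 52.2]
eef_rot: [0.706, 0.054, -0.051, -0.704]
force: [-6.7, 0.7, 0.4]
grip_width: -0.005
```

```bash
python3 look.py l6
```

```text
tcp in deck [127.27  -1.12  20.59] F deck [-6.46  1.68  1.27] 21.375
uphill [ 0.99 -0.14  0.  ]
```

View pics/l6.png

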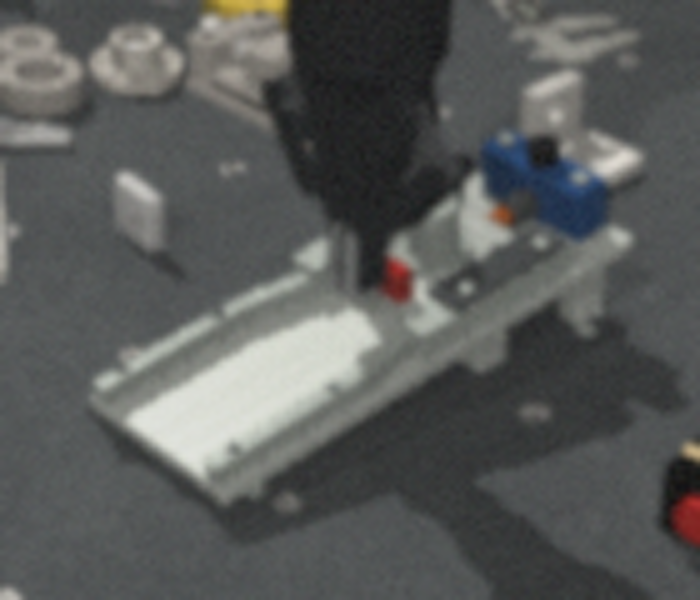

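{"api": "arm_command", "payload": {
  "motion": [
    {"tx": -0.5,"ty": 0.07,"tz": 0,"twist": 0},
    {"tx": -1,"ty": 0.14,"tz": 0,"twist": 0},
    {"tx": -1.5,"ty": 0.2,"tz": 0,"twist": 0},
    {"tx": -2,"ty": 0.3,"tz": 0,"twist": 0},
    {"tx": -3,"ty": 0.4,"tz": 0,"twist": 0},
    {"tx": -5,"ty": 0.5,"tz": 0,"twist": 0},
    {"tx": -10,"ty": 0,"tz": 0,"twist": 0},
    {"tx": -20,"ty": -10,"tz": 0,"twist": 0},
    {"tx": -40,"ty": -40,"tz": 0,"twist": 0},
    {"tx": -60,"ty": -80,"tz": 0,"twist": 0},
    {"tx": -100,"ty": -100,"tz": 0,"twist": 0}
  ]
}}

```text
time_s: 22.8
position: [524.7, -89.1, 154.3]
eef_rot: [0.706, 0.055, -0.05, -0.704]
force: [0.3, -0.1, 1.0]
grip_width: -0.002
```

{"api": "arm_command", "payload": {
  "motion": [
    {"tx": -50,"ty": 0,"tz": 40,"twist": 0},
    {"tx": -70,"ty": -20,"tz": 90,"twist": 0},
    {"tx": -80,"ty": -20,"tz": 150,"twist": 0},
    {"tx": -80,"ty": -20,"tz": 200,"twist": 0},
    {"tx": -80,"ty": -20,"tz": 250,"twist": 0},
    {"tx": -80,"ty": -20,"tz": 250,"twist": 0}
  ]
}}

```text
time_s: 23.55
position: [407.3, 149.5, 173.5]
eef_rot: [0.705, 0.058, -0.052, -0.705]
force: [0.0, -0.4, -0.3]
grip_width: 0.002
```

```bash
python3 look.py m1; python3 - <<'E'
from h import *
b=get_image('top')[90:240,160:290]
cv2.imwrite('pics/m2.png',cv2.resize(b[:,:,::-1],None,fx=4,fy=4,interpolation=cv2.INTER_CUBIC))
cv2.imwrite('pics/m3.png',get_image('side')[:,:,::-1])
E
```

```text
tcp in deck [-34.33 252.31 165.95] F deck [-0.05 -0.42 -0.28] 23.55
uphill [ 0.99 -0.13 -0.01]
```

View pics/m1.png

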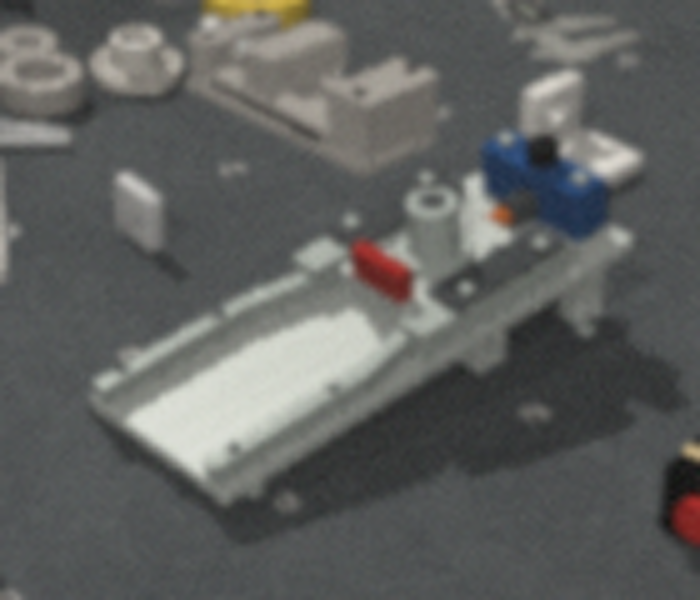

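View pics/m2.png

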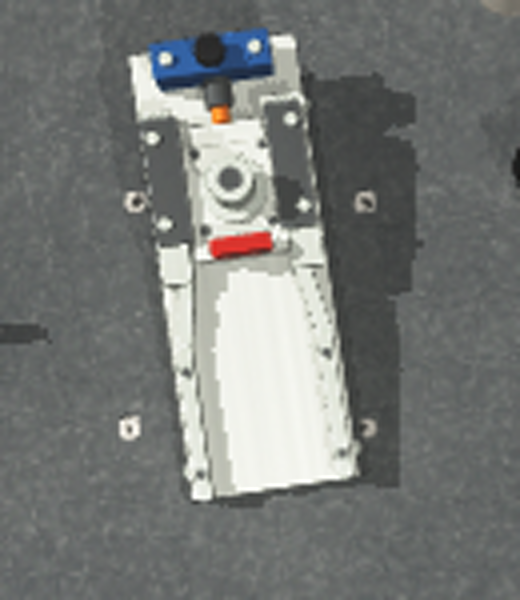

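View pics/m3.png

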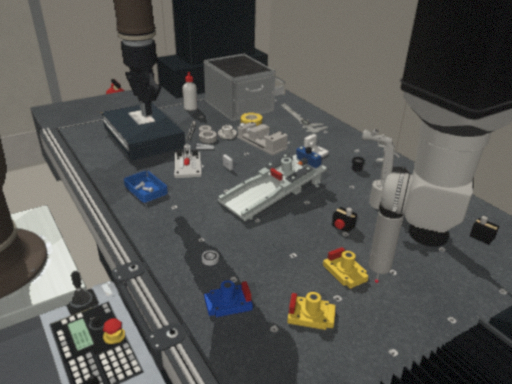

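```bash
python3 - <<'E'
import cv2,numpy as np
# front-of-plate / nose boundary region in side crops (5x); compare with final
g=lambda n:cv2.GaussianBlur(cv2.imread(f'pics/{n}.png',0).astype(np.float32),(0,0),3)
for box in [(450,175,520,255),(455,180,510,250)]:
    x0,y0,x1,y1=box; ref=g('m1')
    for n in ['l3','l4','l5','l6']:
        a=g(n); best=None
        # shift along uphill direction (px in crop) minimizing difference
        d=np.array([1.45,-.9])  # crop px per mm approx
        es=[]
        for s in np.arange(-9,9.01,.1):
            M=np.float32([[1,0,d[0]*s],[0,1,d[1]*s]])
            w=cv2.warpAffine(a,M,(a.shape[1],a.shape[0]))
            X0=x0
            es.append((np.mean((w-ref)[200:250,455:492]**2),s))
        print(n,min(es))
    break
E
```

```text
l3 (np.float32(1012.92566), np.float64(-0.5000000000000302))
l4 (np.float32(201.5685), np.float64(5.699999999999948))
l5 (np.float32(163.85652), np.float64(0.7999999999999652))
l6 (np.float32(153.45622), np.float64(0.29999999999996696))
```

```bash
python3 -c "
from plant import workorder
print(workorder.close_job())"
```

```text
the job is handed in; nothing more can be done
None
```

The pallet is resting against the orange spring nose, and I handed the job in at about 23.7 s; no verdict is reported.

**Setting down:** I gripped the aluminium pallet by its hub and set it on the lower deck with the red tab towards the foot. It came to rest at deck x ≈ 55 mm, y about -2 mm.

**Pushing:** I pushed it up with the closed fingers behind the tab. The push force ran at about 3 to 4 N all the way up. At the stop it rose to 6.7 N over the last 0.8 mm, so I put the nose at about 3 to 3.5 N and roughly 1 mm of travel. I backed the arm off slowly, and it now stands clear.

**Last checks:**
- The pictures show the pallet in line between the rails under the lips, with its front at the nose.
- Comparing images from before and after letting go showed no measurable slide back, to within about 0.3 mm.
- The magnetic base, bearing and look-alikes look untouched. I did not check the gauge block by measurement.

**Not confirmed or in disagreement:**
- The remaining nose force after release was not measured; I inferred it from the push forces and the lack of slide back.
- The two cameras disagreed on the nose tip by about 4 mm in deck x and y, so I went by contact force at the end.
- During placing the pallet did not pivot flat in the grip. Its rear dropped up to about 9 mm on release, and it lay flat afterwards.

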